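# Put the hardness-tester checking kit back in its holders

## Task

The hardness check is finished: put the four loose pieces of the checking kit away, each in the holder made for it - the brass weight standing upright in the round white dish, the steel ring lying flat over the orange post, the blue block lying flat in the square tray and lined up with its sides, and the red-handled plug gauge lying along the V-notched cradle with one steel end resting in each notch. Set each piece down rather than dropping it, let go, and leave all four at rest in their holders. Do not push the hardness tester or the computer mouse out of place.

Things in the scene. Friction and masses are not known exactly. Their poses are not given: they have to be found in the camera images.
- weight: Loose brass check weight, about 0.42 kg, upright: a round body 56 mm across and 30 mm high, above it a short neck and a round grip knob 24 mm across from 36 to 60 mm above the underside (pinch the knob from above). Origin: centre of the underside; z up along its axis.
- ring: Loose bright steel setting ring, about 0.22 kg, lying flat: 56 mm outside diameter, 32 mm bore, 18 mm high. Origin: on its axis, level with the underside; z up along its axis.
- block: Loose blue hardness reference block, about 0.09 kg, lying flat: 50 x 50 mm square, 22 mm high. Origin: centre of the underside; x and y along its sides, z up.
- gauge: Loose double-ended plug gauge, about 0.16 kg, lying on its side: red hexagonal handle 56 mm long, 22 mm across flats, and a round steel pin 16 mm in diameter sticking out 29 mm at each end; 114 mm long overall. Origin: middle of the gauge on its long axis (11 mm above the table when on a flat). x along its length; both ends alike.
- dish: Fixed round white dish for the brass weight, with a grey floor: 80 mm outside, 72 mm inside, floor 4 mm above the table, rim 12 mm above the table. Origin: centre of the underside, at table height; z up.
- post: Fixed holder for the steel ring: a black round base 72 mm across and 8 mm high with an orange upright post 16 mm in diameter in the middle, its top 36 mm above the table. The ring lies on the base with the post through its bore. Origin: centre of the underside, at table height; z up.
- tray: Fixed square white tray for the blue block, with a blue square on its floor: 74 mm outside, 66 mm inside, floor 4 mm above the table, rim 8 mm above the table. Origin: centre of the underside, at table height; x and y along its sides.
- cradle: Fixed gauge cradle: black base 106 x 46 mm, 6 mm high; two white V-notched supports 10 mm thick, centred 42 mm either side of the middle along x, 74 mm free between them for fingers. V sides slope 45 degrees, meet 12 mm above the table, rise to 32 mm. Gauge seated: its axis along x, 23.3 mm above the table. Origin: centre of the underside, table height; x along the length.
- tester: Bystander, not to be moved: the bench hardness tester standing off to the robot's right, 3.5 kg, an aluminium base 110 x 150 mm on rubber feet with a steel column 215 mm high, a black arm and a blue dial. Origin: centre of the underside.
- mouse: Bystander, not to be moved: a black computer mouse lying off to the robot's left, 105 x 60 mm, 33 mm high. Origin: centre of the underside.
Mind the look-alikes: they are no part of the job. What is shaped like the tray but pink is not meant. Several things have the shape of the block; the one meant has the colours described above.

How it is judged:
By the outcome, as a careful person would: the job done as asked, in the order asked, and still so for the second after the job is handed in, with the robot touching nothing.
It also fails if it takes over 106 s, if anything falls off the work surface, if the arm or the gripper's body presses on something with over 40 N, if the wrist force passes 120 N, or if a joint passes its speed limit or range.

## Robot

A 7-joint arm with a two-finger parallel gripper is mounted at the origin on the work surface. World frame = base frame: x ahead of the robot, y to its left, z up, the work surface at z = 0. Lengths are in m, angles in rad, forces in N, time in s.
With the tool pointing down it reaches from about 0.425 to 0.975 m from the base axis. Payload 16.7 kg.
Tool frame: the origin (TCP) lies at the very end of the fingers, on their centre line; the grasp point (between the pads) lies 19 mm behind it; z points along the fingers, y is the line along which they close (so a half turn about z gives the same grasp; the last joint's range is limited). The gripper opens to 85 mm and grips with 20 to 120 N. Pads are 22 mm wide; open, the fingers measure 114 mm over their backs; the gripper's body (76 mm by 85 mm) begins 54 mm behind the grasp point. The pads swing forward as they close: fully open they stand 13 mm farther back than shut.
Start: joints at [1.139, 0.426, 0.074, 1.606, -0.034, 1.111, -0.067], TCP at [0.188, -0.648, 0.231] pointing down, gripper open.
Joint ranges: [-2.85, 2.85], [-0.5, 2.14], [-1.23, 1.37], [0.21, 2.46], [-1.02, 4.16], [0.16, 2.05], [-2.73, 2.73]. Speed limits (rad/s): [1.89, 1.89, 2.39, 2.39, 3.01, 3.01, 3.01].

## Interface

Orientations are given as a unit quaternion [x, y, z, w].
In Python, from station import manip, fingers, cams, job, models, readout gives the robot as it stands. Calls block until the motion is done:
- manip.reach(position, orientation): joint-space move of the TCP to a pose.
- manip.move_straight(position, attitude=None, max_speed=0.15, contact_N=None): straight line of the TCP; attitude=None keeps the orientation; max_speed is the mean speed in m/s. With contact_N (N) it stops when the force on the tool has changed by that much, and returns True; else False.
- manip.goto_joints(angles): joint-space move.
- fingers.grip(opening): opening from 0.0 (shut) to 1.0 (fully open); the grip force is fixed at half the most; returns when the fingers have stopped.
- manip.sleep(seconds).
- manip.solve_ik(position, orientation): joint angles nearest the present ones, or None.
- cams.read_camera(name): name is "side" or "top" or "wrist"; returns a dict with "pixels" (384x512x3 uint8, blue, green, red), "K" (3x3 intrinsics, pixels), "T" (4x4, takes a point from camera to world coordinates). Camera axes: x right, y down, z forward; pixel columns grow to the right and rows downward; lengths in m; the calibration is good to about 2 mm. A picture is of the moment at which its call begins. There is no depth.
A pose or a line that the arm cannot do raises manip.Unreachable and nothing moves.
- job.hand_in(): hands the job in; it is judged then, once.
Trained networks look in a picture, given as the dict that the camera call returned (one of the last four; its "shot" number tells which), for a name from the list of things; names that differ only in an ending like _2 or _b are one class to them, and where a whole thing is asked for, a point or a joint stands for the part that bears it (a point fixed in the world has none). Each returns a list of dicts, best first, with "p" (0 to 1); they miss things now and then, are a little off and sometimes report something else, mostly with a low value. They report only what shows in the picture. A call takes as long as a camera call. They do not tell look-alikes from the thing itself.
- models.cut_out(picture, query): "pixels" (384x512 bool, what is visible of it) and "centre" ([column, row] in pixels, amid what is visible of it).
- models.pinpoint(picture, query): "centre" ([column, row] in pixels: a listed point, or the origin of a listed thing).
Readings, each from a call of its own:
- readout.read_clock(): time.
- readout.read_q(): joint angles.
- readout.read_qd(): joint speeds.
- readout.read_tau(): joint torques, N m.
- readout.read_tcp_pos(): TCP position.
- readout.read_orientation(): TCP orientation.
- readout.read_force(): force on the tool from outside, world axes, zero at the start.
- readout.read_moment(): the same for the moment, N m.
- readout.read_opening(): opening from 0.0 (shut) to 1.0 (fully open).
- readout.read_grip_force(): force on a finger pad.
Only numpy, scipy, OpenCV 4.12 (cv2) and the standard library are available. Lean on these libraries where they do the work, as an engineer would, in place of code of your own. Each camera call takes 0.05 s, during which the arm holds its last target. There are 200 camera calls.

## Working session

There is one attempt and no reset: what is moved stays moved. The work goes in short steps, each a Python script; the robot and the scene stay as the last script left them, time stands still between calls to the robot, and variables do not carry over. Pictures are saved under pics/ and viewed, at most 14 in all, crops included, and the job is handed in when it is done.

```bash
mkdir -p pics; ls
python3 - <<'E'
from station import manip, fingers, cams, job, models, readout
import cv2, numpy as np
for n in ("top","side"):
    p=cams.read_camera(n); cv2.imwrite(f"pics/{n}0.png",p["pixels"]); print(n,p["K"].tolist(),np.round(p["T"],3).tolist())
    for q in "weight ring block gauge dish post tray cradle tester mouse".split():
        print(q,[(np.round(d["centre"]).tolist(),round(d["p"],2)) for d in models.pinpoint(p,q)][:6])
print(readout.read_clock(),readout.read_orientation())
E
```

```text
pics
top [[412.11548931208677, 0.0, 261.48739360308747], [0.0, 412.11548931208677, 190.20974349941133], [0.0, 0.0, 1.0]] [[0.001, -0.985, 0.171, 0.253], [-1.0, -0.002, -0.003, -0.02], [0.003, -0.171, -0.985, 1.414], [0.0, 0.0, 0.0, 1.0]]
weight [([324.0, 215.0], 0.81)]
ring [([305.0, 152.0], 0.6), ([252.0, 189.0], 0.46)]
block [([208.0, 149.0], 0.7), ([183.0, 154.0], 0.48), ([259.0, 142.0], 0.27)]
gauge [([151.0, 171.0], 0.7)]
dish [([352.0, 170.0], 0.69)]
post []
tray [([146.0, 226.0], 0.95), ([173.0, 259.0], 0.71), ([425.0, 205.0], 0.42)]
cradle [([263.0, 141.0], 0.71)]
tester [([422.0, 206.0], 0.67)]
mouse [([95.0, 210.0], 0.84), ([260.0, 140.0], 0.53)]
side [[487.4353900655309, 0.0, 243.9464590327309], [0.0, 487.4353900655309, 189.47403264525602], [0.0, 0.0, 1.0]] [[-1.0, -0.012, 0.027, 0.412], [-0.028, 0.674, -0.738, 1.101], [-0.009, -0.739, -0.674, 1.079], [0.0, 0.0, 0.0, 1.0]]
weight [([260.0, 157.0], 0.51), ([251.0, 102.0], 0.42)]
ring [([230.0, 208.0], 0.63)]
block [([177.0, 272.0], 0.84), ([180.0, 240.0], 0.63)]
gauge [([200.0, 298.0], 0.73)]
dish [([210.0, 145.0], 0.81), ([179.0, 199.0], 0.45)]
post [([188.0, 164.0], 0.52), ([178.0, 202.0], 0.19)]
tray [([274.0, 310.0], 0.87), ([264.0, 270.0], 0.79), ([310.0, 278.0], 0.57)]
cradle [([178.0, 202.0], 0.85)]
tester [([179.0, 242.0], 0.73), ([252.0, 103.0], 0.57), ([181.0, 203.0], 0.32), ([200.0, 300.0], 0.19)]
mouse [([248.0, 369.0], 0.71)]
1.1 [ 9.90027863e-01  1.40871674e-01  2.06669626e-05 -3.31812454e-05]
```

Run:
```python
import cv2
a=cv2.imread("pics/top0.png")[110:300,70:470]; cv2.imwrite("pics/top0c.png",cv2.resize(a,None,fx=2,fy=2,interpolation=2))
```

```text
(no output)
```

View pics/top0c.png

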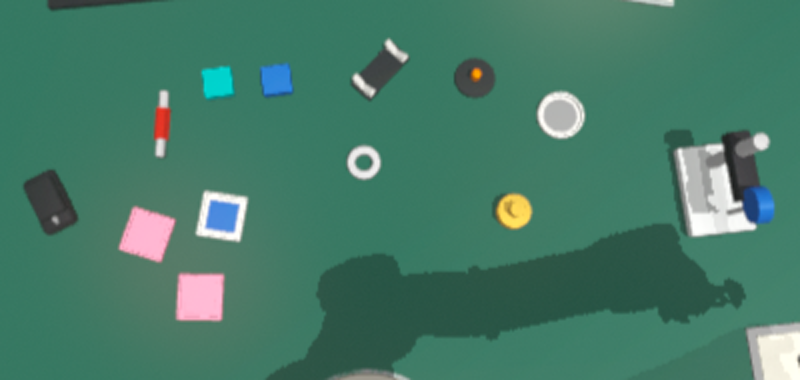

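View pics/side0.png

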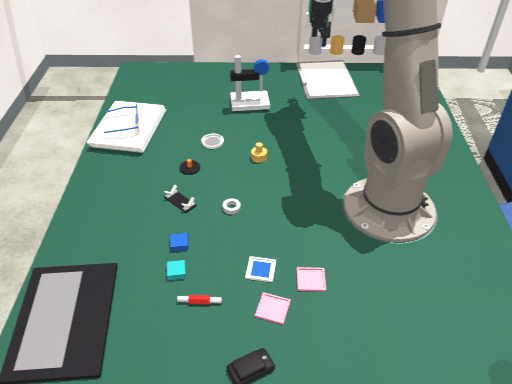

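The top view (full-frame pixels) shows these candidates:
- **Block:** royal blue at (208,149) is the one I want; the cyan one at (179,151) is a look-alike.
- **Tray:** white with a blue square at (181,218) is the one I want; the pink ones at (143,227) and (170,258) are look-alikes.
- **No look-alikes:** ring (252,191), weight (327,215), post (308,149), dish (351,167), cradle (260,144) and gauge (151,172).

```bash
cat > h.py <<'E'
from station import manip, fingers, cams, job, models, readout
import cv2, numpy as np
def pix2w(p,uv,z):
    d=p["T"][:3,:3]@np.linalg.solve(p["K"],[uv[0],uv[1],1.]); o=p["T"][:3,3]
    return o+d*(z-o[2])/d[2]
def w2pix(p,X):
    c=np.linalg.inv(p["T"])@np.append(X,1); v=p["K"]@c[:3]; return v[:2]/v[2]
def q(yaw): return [np.cos(yaw/2),np.sin(yaw/2),0,0]
def mask(p,name,z,near,r=0.05):
    "best cut_out whose centre back-projects near the expected place"
    best=None
    for d in models.cut_out(p,name):
        X=pix2w(p,d["centre"],z); e=np.hypot(*(X[:2]-near[:2]))
        if e<r and (best is None or e<best[0]): best=(e,d["pixels"])
    return None if best is None else best[1]
def rect(p,m,z):
    "world-plane minimum-area rectangle of a mask: centre, size, long-axis angle"
    c=max(cv2.findContours(m.astype(np.uint8),cv2.RETR_EXTERNAL,cv2.CHAIN_APPROX_NONE)[0],key=cv2.contourArea)[:,0]
    W=np.array([pix2w(p,u,z)[:2] for u in c],np.float32)
    b=cv2.boxPoints(cv2.minAreaRect(W*1000))/1000
    e1,e2=b[1]-b[0],b[2]-b[1]; l=e1 if np.hypot(*e1)>np.hypot(*e2) else e2
    return b.mean(0),sorted([np.hypot(*e1),np.hypot(*e2)]),np.arctan2(l[1],l[0])
def snap(n,f):
    p=cams.read_camera(n); cv2.imwrite(f"pics/{f}.png",p["pixels"]); return p
E
python3 - <<'E'
from h import *
p=snap("top","top1"); s=snap("side","side1")
px=dict(weight=(327,212,.06),ring=(252,191,.018),block=(208,149,.022),gauge=(151,172,.011),dish=(351,167,.012),post=(308,149,.008),tray=(181,218,.008),cradle=(260,144,.02))
for n,(u,v,z) in px.items():
    X=pix2w(p,(u,v),z); out=[n,X[:2].round(3),np.hypot(*X[:2]).round(3),"side:",w2pix(s,X).round()]
    m=mask(p,n,z,X)
    if m is not None: c,sz,a=rect(p,m,z); out+=[c.round(3),np.round(sz,3),a.round(2)]
    print(*out)
E
```

```text
weight [ 0.415 -0.241] 0.48 side: [257. 145.] [ 0.402 -0.236] [0.044 0.055] -0.8
ring [0.492 0.008] 0.492 side: [231. 204.] [0.489 0.004] [0.041 0.05 ] -0.35
block [0.64  0.162] 0.66 side: [178. 239.] [0.635 0.162] [0.049 0.054] 0.03
gauge [0.56 0.36] 0.666 side: [199. 300.] [0.56  0.362] [0.024 0.107] 0.05
dish [ 0.579 -0.337] 0.67 side: [212. 139.] [ 0.577 -0.333] [0.075 0.078] -1.57
post [ 0.645 -0.188] 0.672 side: [190. 166.] [ 0.645 -0.185] [0.066 0.071] -1.57
tray [0.4   0.251] 0.472 side: [261. 268.] [0.4   0.251] [0.074 0.076] 1.42
cradle [ 0.659 -0.019] 0.659 side: [179. 197.] [ 0.653 -0.018] [0.048 0.107] -0.73
```

Run:
```python
from h import *
fingers.grip(0.6)
t=readout.read_clock()
manip.reach([0.408,-0.238,0.22],q(0.0))
print(t,readout.read_clock(),readout.read_q().round(2) if hasattr(readout.read_q(),'round') else readout.read_q())
p=snap("wrist","w1"); print(np.round(p["T"],3).tolist(),p["K"][0])
for d in models.cut_out(p,"weight"): print("cut",d["p"],np.round(d["centre"]),d["pixels"].sum())
for d in models.pinpoint(p,"weight"): print(d["p"],np.round(d["centre"]),pix2w(p,d["centre"],0).round(4))
```

```text
2.0333 3.7333 [ 0.53  0.11 -0.15  2.05  0.02  0.98 -1.2 ]
[[0.001, -0.959, -0.282, 0.48], [-1.0, -0.0, -0.001, -0.239], [0.001, 0.282, -0.959, 0.364], [0.0, 0.0, 0.0, 1.0]] [276.53040152   0.         251.38212358]
0.96 [254. 165.] [ 0.4059 -0.2425  0.    ]
```

View pics/w1.png

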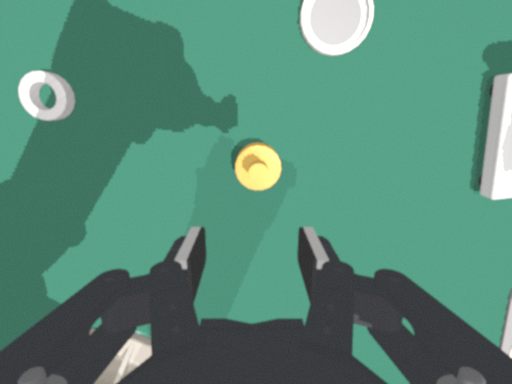

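The wrist view shows the weight at (258,167), the ring at (47,95) and the dish at (337,15), all clear of each other. I'll fit silhouettes of the known shapes to get metric poses.

```bash
cat >> h.py <<'E'
from scipy.optimize import minimize
def cyl(r,z0,z1,n=48):
    a=np.linspace(0,2*np.pi,n,endpoint=False); c=np.c_[r*np.cos(a),r*np.sin(a)]
    return np.vstack([np.c_[c,0*a+z0],np.c_[c,0*a+z1]])
def box(x0,x1,wy,z0,z1): return np.array([[x,y,z] for x in (x0,x1) for y in (-wy/2,wy/2) for z in (z0,z1)])
def xcyl(r,x0,x1,z,n): 
    c=cyl(r,x0,x1,n); return np.c_[c[:,2],c[:,1],c[:,0]+z]
S=dict(weight=[cyl(.028,0,.03),cyl(.012,.036,.06)],ring=[cyl(.028,0,.018)],block=[box(-.025,.025,.05,0,.022)],
 gauge=[xcyl(.0127,-.028,.028,.011,6),xcyl(.008,-.057,.057,.011,24)],dish=[cyl(.04,0,.012)],post=[cyl(.036,0,.008),cyl(.008,.008,.036)],
 tray=[box(-.037,.037,.074,0,.008)],cradle=[box(-.053,.053,.046,0,.006)]+[box(s*.042-.005,s*.042+.005,.046,0,.032) for s in(-1,1)])
ROT=("block","gauge","tray","cradle")
def fg(p):
    h,s,v=cv2.split(cv2.cvtColor(p["pixels"],cv2.COLOR_BGR2HSV))
    return ~((h>55)&(h<95)&(s>60))
def fit(p,name,guess,yaw=0.,dz=0.,m=None):
    "pose (x,y,yaw) whose silhouette best overlaps the foreground component at the guess; returns pose, IoU"
    f=(fg(p) if m is None else m).astype(np.uint8)
    k,lab=cv2.connectedComponents(f)
    Ti=np.linalg.inv(p["T"])
    def render(a):
        R=np.array([[np.cos(a[2]),-np.sin(a[2]),0],[np.sin(a[2]),np.cos(a[2]),0],[0,0,1]])
        im=np.zeros((384*4,512*4),np.uint8)
        for P in S[name]:
            W=P@R.T+[a[0],a[1],dz]; c=W@Ti[:3,:3].T+Ti[:3,3]; u=c@p["K"].T; u=u[:,:2]/u[:,2:]
            cv2.fillConvexPoly(im,cv2.convexHull(((u+.5)*4-.5).round().astype(np.int32)),1)
        return cv2.resize(im*255,(512,384),interpolation=cv2.INTER_AREA)/255.
    r0=render([guess[0],guess[1],yaw]); ids=lab[(r0>.5)&(f>0)]
    if len(ids)==0: return None,0
    obs=(lab==np.bincount(ids).argmax()).astype(float)
    ys,xs=np.nonzero(cv2.dilate(((r0>0)|(obs>0)).astype(np.uint8),np.ones((25,25))))
    def cost(b):
        a=[guess[0]+b[0]/100,guess[1]+b[1]/100,yaw+(b[2]/5 if len(b)>2 else 0)]
        r=render(a); return 1-np.minimum(r,obs).sum()/np.maximum(r,obs).sum()
    n=3 if name in ROT else 2
    sim=np.vstack([np.zeros(n),np.eye(n)])
    o=minimize(cost,np.zeros(n),method="Nelder-Mead",options=dict(initial_simplex=sim,xatol=.005,fatol=1e-4))
    b=o.x; return np.array([guess[0]+b[0]/100,guess[1]+b[1]/100,yaw+(b[2]/5 if n>2 else 0)]),1-o.fun
G=dict(weight=(.408,-.24,0),ring=(.49,.006,0),block=(.637,.162,.03),gauge=(.56,.361,.05),dish=(.578,-.335,0),post=(.645,-.187,0),tray=(.4,.251,-.15),cradle=(.656,-.018,-.73))
E
python3 - <<'E'
from h import *
t=cams.read_camera("top"); w=cams.read_camera("wrist"); s=cams.read_camera("side")
for n,g in G.items():
    for c,p in (("top",t),("side",s))+((("wrist",w),) if n in("weight","ring","dish") else ()):
        a,i=fit(p,n,g,g[2]); print(n,c,None if a is None else a.round(4),round(i,3))
E
```

```text
weight top [ 0.4844 -0.4505  0.    ] 0.012
weight side [ 0.4086 -0.2492  0.    ] 0.951
weight wrist [ 0.4084 -0.2466  0.    ] 0.913
ring top [0.494  0.0105 0.    ] 0.752
ring side [0.4936 0.0065 0.    ] 0.874
ring wrist [0.4929 0.0094 0.    ] 0.856
block top [0.6406 0.164  0.1616] 0.93
block side [0.6391 0.1612 0.1171] 0.958
gauge top [ 0.5623  0.3607 -0.0126] 0.869
gauge side [ 0.56    0.3587 -0.0314] 0.921
dish top [ 0.3897 -0.4099  0.    ] 0.021
dish side [ 0.5791 -0.338   0.    ] 0.94
dish wrist [ 0.579  -0.3356  0.    ] 0.976
post top [ 0.6489 -0.1855  0.    ] 0.849
post side [ 0.6472 -0.19    0.    ] 0.875
tray top [ 0.4005  0.2528 -0.1434] 0.89
tray side [ 0.3999  0.249  -0.1561] 0.953
cradle top [ 0.6605 -0.0181 -0.7304] 0.922
cradle side [ 0.6596 -0.0209 -0.7392] 0.852
```

```bash
cat >> h.py <<'E'
def up(z): P=list(readout.read_tcp_pos()); manip.move_straight([P[0],P[1],z],max_speed=.25)
def stat(t): print(t,"t",round(readout.read_clock(),2),"tcp",np.round(readout.read_tcp_pos(),4),"open",round(readout.read_opening(),3),"F",np.round(readout.read_force(),1),"grip",round(readout.read_grip_force(),1))
E
python3 - <<'E'
from h import *
manip.move_straight([.4085,-.247,.10],max_speed=.25)
c=manip.move_straight([.4085,-.247,.036],max_speed=.08,contact_N=8); stat(c)
fingers.grip(0.0); stat("gripped")
up(.16); stat("lifted"); 
manip.reach([.579,-.3365,.14],q(0.)); stat("over dish"); snap("wrist","w2")
E
```

```text
False t 5.62 tcp [ 0.4087 -0.2471  0.0364] open 0.595 F [0.1 0.3 0. ] grip 0.0
gripped t 5.99 tcp [ 0.4088 -0.247   0.0365] open 0.259 F [-1.4  2.   7.6] grip 58.4
lifted t 6.64 tcp [ 0.4081 -0.2468  0.1591] open 0.26 F [-1.4  1.1 -4.3] grip 59.1
over dish t 7.43 tcp [ 0.5781 -0.3359  0.1376] open 0.254 F [-0.7  0.5 -4. ] grip 59.1
```

View pics/w2.png

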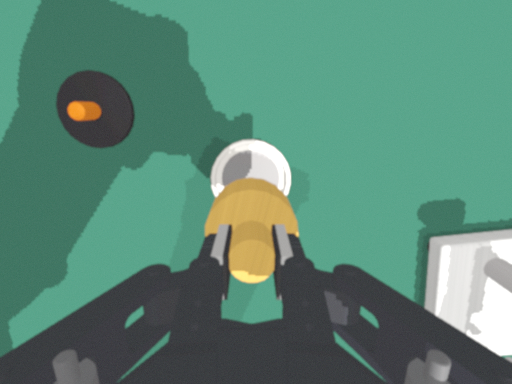

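The weight is held upright by its knob. It fills (205-298, 180-280), with the dish right below it at (251,178).

Run:
```python
from h import *
manip.move_straight([.579,-.3365,.055],max_speed=.15)
c=manip.move_straight([.579,-.3365,.036],max_speed=.03,contact_N=3); stat(c)
fingers.grip(0.6); manip.sleep(.2); stat("open")
up(.15)
g=G["ring"]; manip.reach([.493,.008,.2],q(0)); stat("over ring")
fingers.grip(.78)
w=snap("wrist","w3")
a,i=fit(w,"ring",(.493,.008),0); print(a,i)
w2=cams.read_camera("side"); print(fit(w2,"weight",(.579,-.3365),0,dz=.004),fit(w2,"dish",(.579,-.3365),0))
```

```text
True t 8.71 tcp [ 0.5791 -0.3362  0.0404] open 0.258 F [-0.2  0.7  6.9] grip 60.5
open t 9.3 tcp [ 0.5784 -0.3362  0.0398] open 0.602 F [ 0.8 -0.   0.2] grip 0.0
over ring t 11.23 tcp [0.4934 0.007  0.1998] open 0.599 F [ 0.1  0.7 -0.4] grip 0.0
[0.49307709 0.00866232 0.        ] 0.7444355820494521
(array([ 0.57934664, -0.32277751,  0.        ]), np.float64(0.0032856538372615374)) (array([ 0.57832315, -0.34063895,  0.        ]), np.float64(0.0037754882148592905))
```

View pics/w3.png

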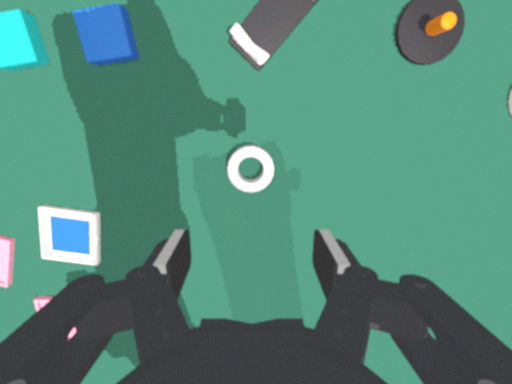

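The ring is at (250,169) between the open fingers, with nothing near it. The fit gives (0.493, 0.0087).

Run:
```python
from h import *
x,y=.493,.0087
manip.move_straight([x,y,.06],max_speed=.25)
c=manip.move_straight([x,y,.003],max_speed=.06,contact_N=8); stat(c)
fingers.grip(0.0); stat("gripped")
up(.14); stat("lifted"); 
manip.reach([.60,-.187,.16],q(0.)); stat("near post"); w=snap("wrist","w4")
print(fit(w,"post",(.648,-.188)))
```

```text
False t 13.44 tcp [0.4932 0.0087 0.0033] open 0.776 F [-0.3 -0.4  0.7] grip 0.0
gripped t 13.73 tcp [0.4933 0.0087 0.004 ] open 0.63 F [-6.2 -0.8 19.4] grip 59.0
lifted t 14.43 tcp [0.4928 0.0085 0.1391] open 0.627 F [ 0.1 -0.2 -2.8] grip 63.3
near post t 15.33 tcp [ 0.5994 -0.1864  0.1584] open 0.624 F [ 0.4  1.4 -1.2] grip 63.3
(array([ 0.64673924, -0.1862552 ,  0.        ]), np.float64(0.9546502011106032))
```

View pics/w4.png

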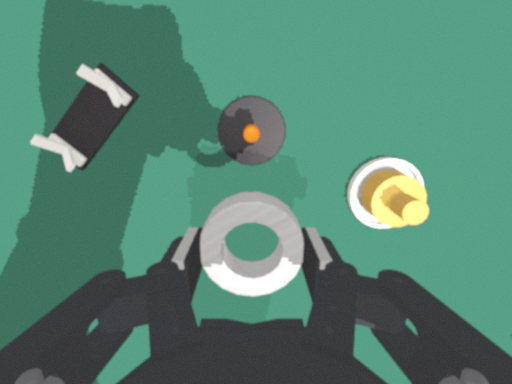

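The weight stands in the dish at (390,193). The ring is held level at (252,243), and the post is clear at (251,131), giving (0.647, -0.1865).

Run:
```python
from h import *
x,y=.647,-.1865
manip.reach([x,y,.12],q(0)); manip.move_straight([x,y,.05],max_speed=.15)
c=manip.move_straight([x,y,.007],max_speed=.03,contact_N=4); stat(c)
```

```text
True t 17.49 tcp [ 0.6469 -0.1864  0.0123] open 0.628 F [-1.2  0.2  7.4] grip 64.4
```

Run:
```python
from h import *
fingers.grip(.8); manip.sleep(.2); stat("open")
up(.14)
w=snap("wrist","w5")
manip.reach([.60,.162,.18],q(0.14)); stat("near block")
w=snap("wrist","w6"); fingers.grip(.74)
print(fit(w,"block",(.64,.162),.14))
a=cv2.imread("pics/w5.png")[60:384,130:400]; b=cv2.imread("pics/w6.png")
cv2.imwrite("pics/w56.png",np.hstack([a,b[60:384]]))
```

```text
open t 17.99 tcp [ 0.6461 -0.1863  0.0114] open 0.801 F [ 0.3 -0.4 -0. ] grip 0.0
near block t 20.03 tcp [0.6005 0.1601 0.1797] open 0.804 F [-0.6  0.   0.2] grip 0.0
(array([0.6387064 , 0.16211814, 0.13814157]), np.float64(0.9501084054782797))
```

View pics/w56.png

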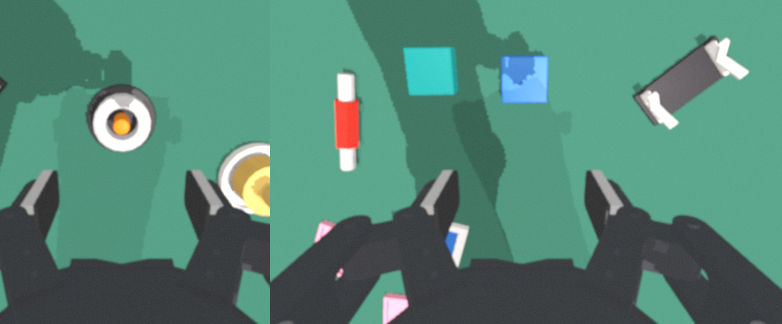

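The ring lies flat over the post, orange post in its bore (crop pixel 121,122). The block chosen is the royal blue one at (524,80) in the composite; the cyan one at (431,71) is left alone.

Run:
```python
from h import *
x,y,yaw=.6388,.1621,.138
manip.reach([x,y,.10],q(yaw))
manip.move_straight([x,y,.008],max_speed=.08,contact_N=8); stat("down")
fingers.grip(0.0); stat("gripped")
up(.14); stat("lifted")
manip.reach([.40,.251,.20],q(-.15)); stat("tray"); 
w=snap("wrist","w7"); print(fit(w,"tray",(.40,.251),-.15))
```

```text
down t 22.06 tcp [0.6391 0.1622 0.0086] open 0.739 F [ 0.3  0.4 -0.2] grip 0.0
gripped t 22.33 tcp [0.6392 0.1622 0.0089] open 0.563 F [-2.  -0.4  6.9] grip 62.4
lifted t 23.01 tcp [0.639 0.162 0.14 ] open 0.565 F [ 0.3 -0.2 -2. ] grip 62.0
tray t 24.03 tcp [0.4009 0.2507 0.1996] open 0.566 F [ 1.4 -0.5 -0.6] grip 62.0
(array([ 0.3992727 ,  0.25165574, -0.14921577]), np.float64(0.05900597428227805))
```

View pics/w7.png

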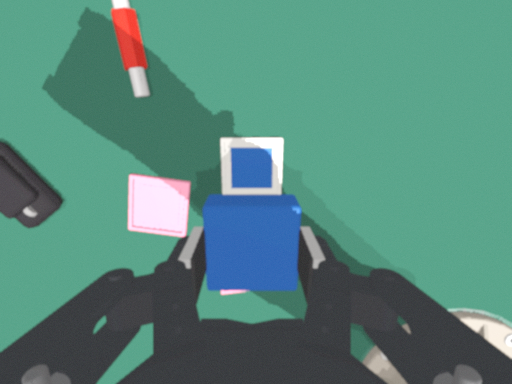

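The white tray is at (252,167), square with the held block at (252,243), and the pink one at (159,205) is not used. I'll check the visible tray corners against the model, then lower the block.

Run:
```python
from h import *
w=cams.read_camera("wrist")
A=pix2w(w,(221,137.5),.008);B=pix2w(w,(283.5,137.5),.008);print(A,B,np.hypot(*(A-B)[:2]))
d=(A-B)/np.linalg.norm(A-B); yaw=np.arctan2(d[1],d[0])-np.pi/2
c=(A+B)/2+np.array([-np.cos(yaw),-np.sin(yaw),0])*.037; print(c,yaw)
if np.hypot(c[0]-.400,c[1]-.251)<.004:
    x,y,yw=(c[0]+.400)/2,(c[1]+.251)/2,-.15
    manip.reach([x,y,.07],q(yw)); manip.move_straight([x,y,.035],max_speed=.1)
    t=manip.move_straight([x,y,.008],max_speed=.03,contact_N=3); stat(t)
```

```text
[0.44321916 0.28065525 0.008     ] [0.43208719 0.20664018 0.008     ] 0.07484752571423356
[0.40106469 0.24915068 0.008     ] -0.14928259988729886
True t 25.93 tcp [0.4004 0.25   0.0129] open 0.566 F [-2.6 -2.  14.8] grip 63.5
```

Run:
```python
from h import *
fingers.grip(.74); manip.sleep(.2); stat("open")
up(.14); snap("wrist","w8")
manip.reach([.52,.36,.18],q(-.02)); fingers.grip(.5)
w=snap("wrist","w9"); print(fit(w,"gauge",(.561,.36),-.02))
a=cv2.imread("pics/w8.png")[60:384,100:400]; b=cv2.imread("pics/w9.png")[60:384,50:462]
cv2.imwrite("pics/w89.png",np.hstack([a,b]))
```

```text
open t 26.43 tcp [0.4002 0.2497 0.0126] open 0.738 F [-0.2 -0.2  0.2] grip 0.0
(array([ 0.56019709,  0.35955213, -0.01727875]), np.float64(0.8166649436576037))
```

View pics/w89.png

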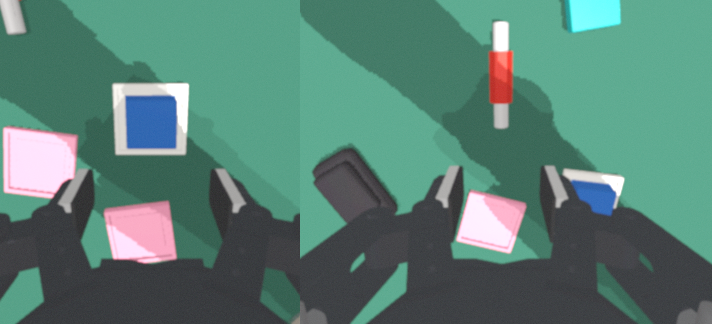

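The block lies squarely in the white tray (151,120). The gauge lies straight along the tool axis at (501,75), so its yaw is about -0.02.

Run:
```python
from h import *
x,y,yaw=.5600,.3595,-.02
manip.reach([x,y,.10],q(yaw))
manip.move_straight([x,y,.004],max_speed=.08,contact_N=8); stat("down")
fingers.grip(0.0); stat("gripped")
up(.16); stat("lifted")
manip.reach([.60,.03,.22],q(-.735)); stat("cradle"); 
w=snap("wrist","w10"); print(fit(w,"cradle",(.66,-.019),-.735))
```

```text
down t 30.02 tcp [0.5603 0.3597 0.0046] open 0.5 F [ 0.8  0.3 -0.5] grip 0.0
gripped t 30.35 tcp [0.5603 0.3597 0.0048] open 0.262 F [-2.1 -2.1  6.9] grip 58.6
lifted t 31.12 tcp [0.5596 0.3591 0.1586] open 0.263 F [ 0.   0.2 -1.4] grip 58.9
cradle t 32.4 tcp [0.5999 0.032  0.2196] open 0.266 F [-0.7  0.2 -3.5] grip 58.9
(array([ 0.65879438, -0.01827294, -0.72636616]), np.float64(0.062217972857100956))
```

View pics/w10.png

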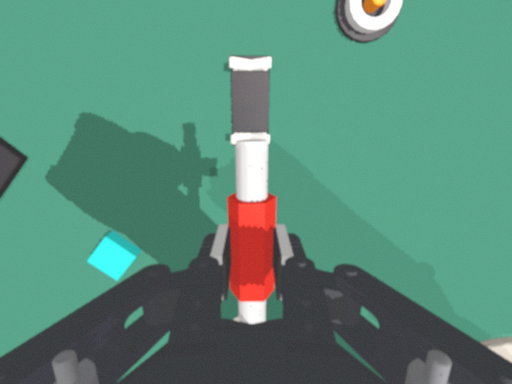

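The gauge is held level along the cradle axis: pins at (252,165) and (252,312), and the cradle supports at about (250,63) and (250,138).

Run:
```python
from h import *
w=cams.read_camera("wrist")
im=w["pixels"][55:72,220:285].astype(int)
m=np.zeros((384,512),bool); m[50:75,220:285]=(w["pixels"][50:75,220:285].min(2)>150); ys,xs=np.nonzero(m); print("far blob",xs.mean(),ys.mean(),np.ptp(xs),np.ptp(ys))
A=pix2w(w,(xs.mean(),ys.mean()),.026)
for n,g in (("top",.735),("side",.735)):
    pass
d=np.array([np.cos(-.735),np.sin(-.735)])
print("centre from far support",A[:2]-np.sign((A[:2]-[.66,-.019])@d)*.042*d)
for yaw in (-.72,-.735,-.75): print(yaw,w2pix(w,[.6597-.019*0+.042*np.cos(yaw),-.0192+.042*np.sin(yaw),.026]),w2pix(w,[.6597-.042*np.cos(yaw),-.0192-.042*np.sin(yaw),.026]))
```

```text
far blob 250.1483420593368 63.24258289703316 42 14
centre from far support [ 0.6585252  -0.01840335]
-0.72 [249.41422634  61.87739353] [250.25527878 137.77166083]
-0.735 [249.97710998  61.87581674] [249.73250562 137.77300424]
-0.75 [250.53996107  61.88343329] [249.20975549 137.76641779]
```

Run:
```python
from h import *
x,y=.6592,-.0188
manip.reach([x,y,.10],q(-.735)); manip.move_straight([x,y,.04],max_speed=.12)
t=manip.move_straight([x,y,.012],max_speed=.03,contact_N=4); stat(t)
```

```text
True t 34.5 tcp [ 0.6592 -0.0186  0.017 ] open 0.261 F [-0.6  0.1  6.5] grip 59.7
```

Run:
```python
from h import *
fingers.grip(.5); manip.sleep(.2); stat("open")
up(.16); manip.reach([.52,-.02,.30],q(0)); w=snap("wrist","w11"); s=snap("side","side2"); t=snap("top","top2")
def crop(p,x0,x1,y0,y1,f): return cv2.resize(p["pixels"][y0:y1,x0:x1],None,fx=f,fy=f,interpolation=2)
cv2.imwrite("pics/fin.png",np.hstack([crop(w,0,420,0,300,1),crop(s,150,340,90,390,1)])); stat("end")
```

```text
open t 35.03 tcp [ 0.6585 -0.0188  0.0166] open 0.499 F [-0.1 -0.1 -0.4] grip 0.0Traceback (most recent call last):
  File "<stdin>", line 5, in <module>
    return _nx.concatenate(arrs, 1, dtype=dtype, casting=casting)
           ~~~~~~~~~~~~~~~^^^^^^^^^^^^^^^^^^^^^^^^^^^^^^^^^^^^^^^
ValueError: all the input array dimensions except for the concatenation axis must match exactly, but along dimension 0, the array at index 0 has size 300 and the array at index 1 has size 294
```

Run:
```python
import cv2, numpy as np
cv2.imwrite("pics/fin.png",np.hstack([cv2.imread("pics/w11.png")[:294,:450],cv2.imread("pics/side2.png")[90:384,150:340]]))
```

```text
(no output)
```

View pics/fin.png

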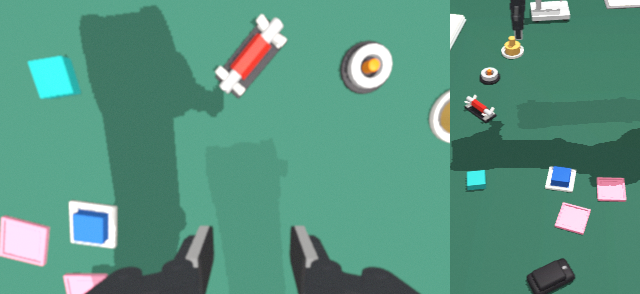

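The gauge rests in both notches (250,55), the ring is flat over the post (368,67), the block is in the tray (92,225) and the weight stands in the dish (512,47). The mouse and tester have not been touched.

Run:
```python
from station import job
print(job.hand_in())
```

```text
the job is handed in; nothing more can be done
None
```

All four pieces were set down in the order asked, released and at rest in their holders in the final pictures; the tester and mouse were not touched, and the job was handed in at about 37 s of the 106 s allowed.

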